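Seal the filament dry box

ROBOT

A 6-joint arm with a two-finger parallel gripper is mounted at the origin on the work surface. World frame = base frame: x ahead of the robot, y to its left, z up, the work surface at z = 0. Lengths are in m, angles in rad, forces in N, time in s.
With the tool pointing down it reaches from about 0.375 to 0.9 m from the base axis. Payload 3.1 kg.
Tool frame: the origin (TCP) lies on the centre line of the jaws, within the pads' length; the fingertips stand 25 mm ahead of it and the grasp point (between the pads) lies 6 mm ahead of it (robot.nose_length is the y of the fingertips in the tool frame, in m); y points along the fingers, z is the direction in which the jaws open and shut, and the axes are right-handed (so a half turn about y gives the same grasp; the last joint's range is limited). The gripper opens to 87 mm and grips with 3 to 60 N. Pads are 19 mm wide; open, the fingers measure 117 mm over their backs; the gripper's body (75 mm by 190 mm) begins 51 mm behind the grasp point.
Start: joints at [1.115, 0.527, 1.433, -0, 1.181, -0.178], TCP at [0.171, 0.601, 0.248] pointing down, gripper open.
Joint ranges: [-3.08, 3.08], [-0.75, 2.2], [0.22, 2.44], [-1.43, 4.57], [0, 2.65], [-2.85, 2.85]. Speed limits (rad/s): [2.79, 2.79, 3.14, 3.14, 3.14, 3.14].

INTERFACE

Orientations are given as a unit quaternion [x, y, z, w].
In Python, from rig import robot, eyes, ticket gives the robot as it stands.
- The arm moves only by the tool play_rows, never from a script. Its argument "series" is a list of rows, each a list of 7 numbers: the opening, from 0 (shut) to 1 (fully open), then the shift along the tool's x, y, z scaled (see below), then the turn, a rotation vector about the tool's x, y, z scaled (see below). In form: [[claw, dx, dy, dz, ax, ay, az], ...]. A call has 1 to 12 rows; each row shifts and turns the commanded pose from where the row before left it, along the tool's axes as they then stand; what a row does not reach is not made up. The controller multiplies each number of a shift by 100 mm and each number of a turn by 180 degrees. A row lasts 1/12 s, in which the tool goes at most 41.7 mm and 7.16 degrees, less where a joint would pass 70% of its speed; a pose out of reach is approached as far as the arm can. A call with a number of a shift or a turn outside -1 to 1 is refused whole. A call with a gripper value outside its range is refused whole. The fingers move at their own pace and stop on an object; "grip_force" is the grip in N (left out, the last holds). Time passes only in rows, so rows that do not move let the fingers close. It gives the time, the measured TCP pose, the force and the opening at its end, in the units of the state.
- robot.get_obs(): the state, without advancing time (a new reading comes with each control period).
- eyes.camera(name): name is "scene" or "top" or "wrist"; returns the picture (400x640x3 uint8, red, green, blue); there is no depth.
- eyes.camera_params(name): a dict with "K" (3x3 intrinsics, pixels), "rvec" (rotation vector, rad) and "tvec" (3), from world to camera coordinates, as OpenCV has them. Camera axes: x right, y down, z forward; pixel columns grow to the right and rows downward; lengths in m; the calibration is good to about 2 mm. A picture is of the moment at which its call begins: read the wrist's pose just before it. camera_params takes no time and is no camera call; for the wrist camera it gives the pose at the moment of the call.
- ticket.hand_in(): hands the job in, once; it reports no verdict.
The state is a dict: "time": time; "q": joint angles; "joint_velocities": joint speeds; "joint_torque": joint torques, N m; "position": TCP position; "tool_rot": TCP orientation; "ft_force": force on the tool from outside, world axes, zero at the start; "moment": the same for the moment, N m; "grip_width": finger opening in m.
Only numpy, scipy, OpenCV 4.12 (cv2) and the standard library are available. Lean on these libraries where they do the work, as an engineer would, in place of code of your own. Each camera call takes 0.05 s, during which the arm holds its last target.

TASK

Seal the filament dry box with your fingertips, pinching or lifting nothing: push the drying-agent tray fully home, push the vent shutter's upright tab all the way to the closed end of its track so that the plate covers the slots, and push the standing lid over and down until it lies flat on the rim, without slamming it. Any order will do; leave the spool and everything else as it stands.

Things in the scene. Friction and masses are not known exactly. Their poses are not given: they have to be found in the camera images.
- drybox: the grey dry box, fixed to the table, turned up to 0.3 rad about the vertical. Origin on the table under the centre of its square spool compartment (220 x 220 mm, open top, rim 85 mm high). Box axes: z up, x away from the robot, y to the robot's left (when not turned). On the -y side a lower step, 220 mm long in x, 80 mm deep (y = -110 to -190 mm), 50 mm high, holds the tray (in its side face) and the vent shutter (on its top). The lid is hinged on the +y rim.
- lid (a joint): angle of the white lid (220 x 220 x 8 mm, 0.3 kg) about the hinge line along the box's x axis at y = +110 mm, z = 85 mm: 0 = flat on the rim, pi/2 = upright, at most 1.9 (leaning out to +y). Starts at 1.2 to 1.75. The stiff hinge (about 0.45 N m) keeps it where it is left, so it has to be pushed all the way down.
- lid_edge (a point): middle of the lid's free edge, half-way through its thickness, 220 mm from the hinge line
- tray (a joint): how far the tray is pulled out, m: 0 = fully home, up to 0.06; it slides out along the box's -y. Friction about 1.5 N.
- tray_face (a point): centre of the outer face of the tray's front panel (140 mm wide in x, 38 mm high, 8 mm thick, its middle 24 mm above the table; no handle). Fully home the face stands 8 mm proud of the step, at box y = -198 mm. The step above it is only 50 mm high.
- vent (a joint): how far the vent shutter is open, m: 0 = shut, up to 0.045; it opens along the box's -x and is pushed shut along +x. Friction about 1.2 N.
- vent_tab (a point): centre of the top of the shutter's upright tab (6 mm thick in x, 30 mm wide in y, 18 mm tall above the 4 mm black shutter plate, which slides on top of the step; tab top 72.5 mm above the table). The tab stands at box y = -150 mm, 40 mm from the compartment's wall; shut, it is at box x = +30 mm, against an end stop.
- spool: loose full filament spool, 200 mm across, 65 mm thick, lying flat inside the box; origin at the centre of its underside
- scraper: loose scraper lying near the box's robot side
- bottle: loose bottle, 64 mm across, 170 mm tall; origin at the centre of its underside
- cup: loose white cup, 72 mm across, 85 mm tall; origin at the centre of its underside
- testprint: loose grey stepped test print, 40 x 40 x 36 mm, standing beside the tray; origin at the centre of its underside
- tin: loose round tin, 56 mm across, 50 mm tall, standing beside the tray; origin at the centre of its underside
- caliper: loose caliper lying flat, 180 mm long

How it is judged:
By the outcome, as a careful person would: the job done as asked, in the order asked, and still so for the second after the job is handed in, with the robot touching nothing.
It also fails if it takes over 67 s, if anything falls off the work surface, if the arm or the gripper's body presses on something with over 40 N, if the wrist force passes 120 N, or if a joint passes its speed limit or range.

## Working session

There is one attempt and no reset: what is moved stays moved. The work goes in short steps, Python scripts to look and compute and a tool call to move; the robot and the scene stay as the last step left them, time stands still between calls to the robot, and variables do not carry over. Pictures are saved under pics/ and viewed, and the job is handed in when it is done.

Besides the shell and the picture viewer there is one more tool, called after "Request:" as a command line: name --pt "numbers of a row" for each row, then --argument value for the rest. play_rows: Moves the arm, as the interface text tells. Its arguments: {"type":"object","properties":{"series":{"type":"array","items":{"type":"array","items":{"type":"number"}}},"grip_force":{"type":"number"}},"required":["series"]}

```bash
ls; mkdir -p pics
python3 - <<'E'
from rig import robot, eyes, ticket
import cv2
print(robot.get_obs(), robot.nose_length)
for n in ("scene","top"):
    im=eyes.camera(n); cv2.imwrite(f"pics/{n}0.png",im[:,:,::-1]); p=eyes.camera_params(n); print(n,p)
E
```

```text
pics
{'time': 0.0, 'q': array([ 1.11449836e+00,  5.28480155e-01,  1.43388044e+00,  1.11368560e-05,
        1.18137015e+00, -1.78485983e-01]), 'joint_velocities': array([-0.00088985, -0.00100278, -0.00078246, -0.0004644 ,  0.00112376,
       -0.00069076]), 'joint_torque': array([ 7.97938246e-04, -4.40037882e+01, -1.76595819e+01,  6.33594836e-02,
        5.82655391e-02, -1.84570040e-04]), 'position': array([0.17107184, 0.60044399, 0.24656992]), 'tool_rot': array([ 0.7010124 , -0.09814662,  0.09766786, -0.69957833]), 'ft_force': array([-0.71835573,  0.03987188, -0.63935566]), 'moment': array([-0.04696946,  0.01004685,  0.02088757]), 'grip_width': 0.08688102143906691} 0.025
scene {'K': array([[443.35444288,   0.        , 325.13068742],
       [  0.        , 443.35444288, 198.38650073],
       [  0.        ,   0.        ,   1.        ]]), 'rvec': array([ 2.25805035,  0.93009646, -0.35928148]), 'tvec': array([-0.40467544, -0.24730377,  1.43746874])}
top {'K': array([[432.68043832,   0.        , 313.81837588],
       [  0.        , 432.68043832, 200.93292007],
       [  0.        ,   0.        ,   1.        ]]), 'rvec': array([ 2.1378316 , -2.07894518,  0.2077577 ]), 'tvec': array([-0.02298643,  0.57249735,  1.2158289 ])}
```

View pics/scene0.png

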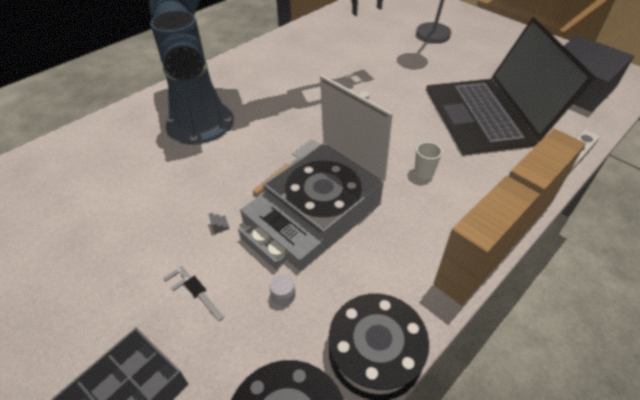

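View pics/top0.png

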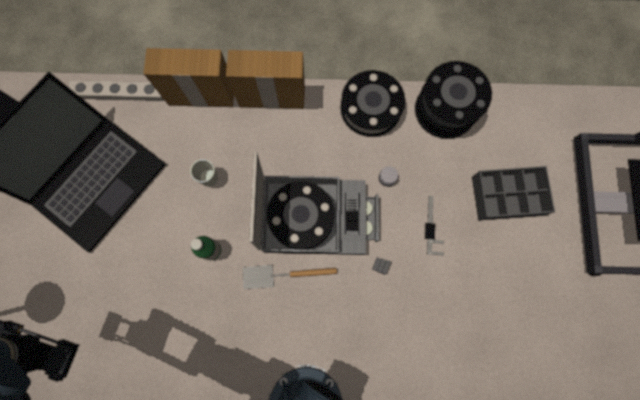

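Run:
```python
import cv2
a=cv2.imread("pics/top0.png")[140:290,180:410]; cv2.imwrite("pics/topc.png",cv2.resize(a,None,fx=3.4,fy=3.4,interpolation=cv2.INTER_CUBIC))
a=cv2.imread("pics/scene0.png")[70:310,200:450]; cv2.imwrite("pics/scenec.png",cv2.resize(a,None,fx=2.5,fy=2.5,interpolation=cv2.INTER_CUBIC))
```

```text
(no output)
```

View pics/topc.png

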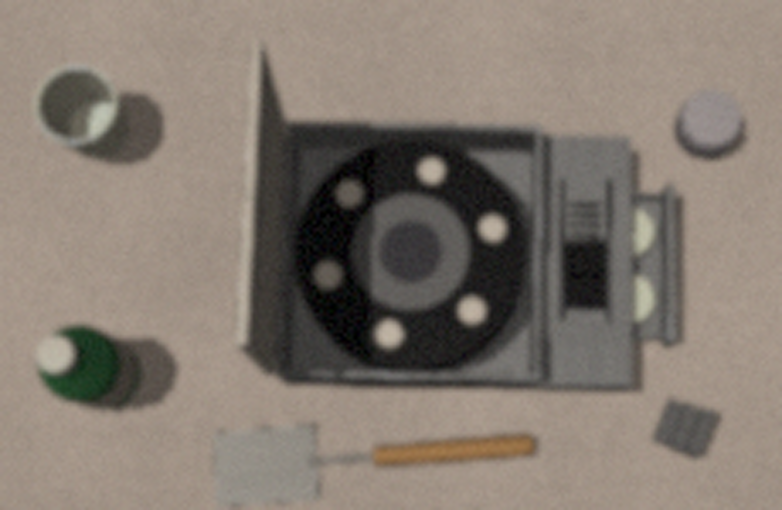

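View pics/scenec.png

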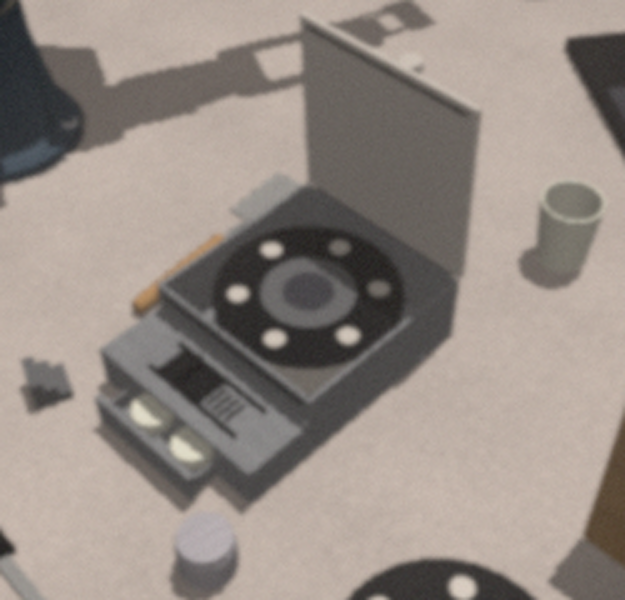

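```bash
cat > fit.py <<'E'
import numpy as np, cv2
from scipy.optimize import least_squares
from rig import eyes
P={n:eyes.camera_params(n) for n in("top","scene")}
def proj(n,X):
    p=P[n];return cv2.projectPoints(np.array(X,float).reshape(-1,1,3),p["rvec"],p["tvec"],p["K"],None)[0].reshape(-1,2)
def T(c): return (np.array(c)+.0)/3.4+[180,140]
def S(c): return np.array(c)/2.5+[200,70]
def b2w(v,X):
    c,s=np.cos(v[2]),np.sin(v[2]);X=np.atleast_2d(X)
    return np.c_[v[0]+c*X[:,0]-s*X[:,1],v[1]+s*X[:,0]+c*X[:,1],X[:,2]]
def lid(v,x,r,t=.004): # t: offset along thickness normal (outer face: away)
    a=v[3]; return [x,.11-r*np.cos(a)+t*np.sin(a),.085+r*np.sin(a)+t*np.cos(a)]
if __name__=="__main__":
    tp=lambda v:[[.11,-.19,.05],[-.11,-.19,.05],[.11,-.11,.085],[-.11,-.11,.085],[-.11,.11,.085],[.11,.11,.085],
       lid(v,.11,.22),lid(v,-.11,.22),[.07,-.198-v[4],.043],[-.07,-.198-v[4],.043]]
    tz=[[632,138],[638,388],[538,130],[545,380],[287,380],[287,122],[260,45],[243,345],[681,183],[678,345]]
    sp=lambda v:[[-.11,-.19,.05],[.11,-.19,.05],[-.11,-.11,.085],[.11,-.11,.085],[.11,.11,.085],[-.11,.11,.085],
       lid(v,-.11,.22),lid(v,.11,.22),[-.07,-.198-v[4],.043],[.07,-.198-v[4],.043]]
    sz=[[102,352],[247,475],[160,288],[310,402],[457,282],[310,185],[303,17],[478,112],[97,397],[190,482]]
    def f(v): return np.r_[proj("top",b2w(v,tp(v)))-T(tz), proj("scene",b2w(v,sp(v)))-S(sz)].ravel()
    r=least_squares(f,[.55,0,0,1.5,.03],loss="soft_l1");v=r.x
    print(v.round(4));print(f(v).reshape(-1,2).round(1).tolist())
    np.save("v.npy",v)
    def gp(n,px,z):
        p=P[n];R=cv2.Rodrigues(p["rvec"])[0];d=R.T@np.linalg.inv(p["K"])@np.r_[px,1];C=-R.T@p["tvec"];return C+d*(z-C[2])/d[2]
    c,s=np.cos(v[2]),np.sin(v[2])
    def w2b(w): d=w[:2]-v[:2]; return [round(c*d[0]+s*d[1],4),round(-s*d[0]+c*d[1],4)]
    for nm,n,px,z in [("plate near","top",T([585,308]),.054),("plate far","top",T([585,240]),.054),("tabtop far?","top",T([585,240]),.0725),
      ("bottle","top",T([57,355]),.17),("cup","top",T([78,105]),.085),("tin","top",T([711,122]),.05),("print","top",T([688,428]),.036),("scraper r","top",T([535,445]),.01),("scraper blade","top",T([215,500]),.0)]:
        w=gp(n,px,z);print(nm,w.round(3),w2b(w))
    for n in P:
        R=cv2.Rodrigues(P[n]["rvec"])[0];print(n,(-R.T@P[n]["tvec"]).round(3))
    # candidates for tab/vents in both images
    for o in (0,.015,.03,.045):
        print(o,((proj("top",b2w(v,[.03-o,-.15,.0725]))-[180,140])*3.4).round(),((proj("scene",b2w(v,[.03-o,-.15,.0725]))-[200,70])*2.5).round())
E
python3 fit.py
python3 - <<'E'
import cv2
a=cv2.imread("pics/top0.png")[185:260,325:405]; cv2.imwrite("pics/t1.png",cv2.resize(a,None,fx=8,fy=8,interpolation=cv2.INTER_CUBIC))
a=cv2.imread("pics/scene0.png")[195:265,235:325]; cv2.imwrite("pics/s1.png",cv2.resize(a,None,fx=8,fy=8,interpolation=cv2.INTER_CUBIC))
E
```

```text
[0.5332 0.0277 0.0122 1.5281 0.0306]
[[0.0, -1.4], [-1.1, -1.3], [1.6, -2.4], [-0.8, -0.4], [-3.0, -1.7], [0.1, -1.2], [-0.4, -2.4], [0.4, -0.2], [-1.7, -0.9], [-0.1, -1.9], [-1.9, -1.1], [0.1, 0.3], [-2.5, -1.5], [-0.9, 0.3], [0.2, -0.6], [-2.3, -1.2], [-1.8, -2.1], [-0.2, -1.2], [-1.7, -0.1], [-1.0, -0.8]]
plate near [ 0.489 -0.121  0.054] [np.float64(-0.0463), np.float64(-0.148)]
plate far [ 0.548 -0.12   0.054] [np.float64(0.013), np.float64(-0.1481)]
tabtop far? [ 0.545 -0.119  0.073] [np.float64(0.0096), np.float64(-0.1466)]
bottle [0.424 0.297 0.17 ] [np.float64(-0.1055), np.float64(0.2701)]
cup [0.649 0.32  0.085] [np.float64(0.119), np.float64(0.2913)]
tin [ 0.658 -0.231  0.05 ] [np.float64(0.1214), np.float64(-0.2597)]
print [ 0.39  -0.211  0.036] [np.float64(-0.1457), np.float64(-0.2373)]
scraper r [ 0.374 -0.082  0.01 ] [np.float64(-0.161), np.float64(-0.1078)]
scraper blade [0.319 0.196 0.   ] [np.float64(-0.2125), np.float64(0.1705)]
top [ 0.312 -0.023  1.307]
scene [ 1.095 -0.525  0.903]
0 [[589. 217.]] [[219. 388.]]
0.015 [[589. 234.]] [[208. 380.]]
0.03 [[589. 251.]] [[198. 372.]]
0.045 [[589. 268.]] [[187. 363.]]
```

View pics/t1.png

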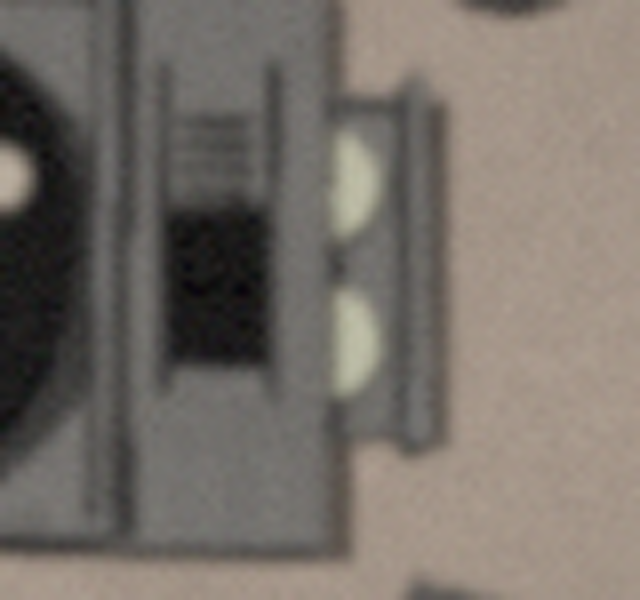

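View pics/s1.png

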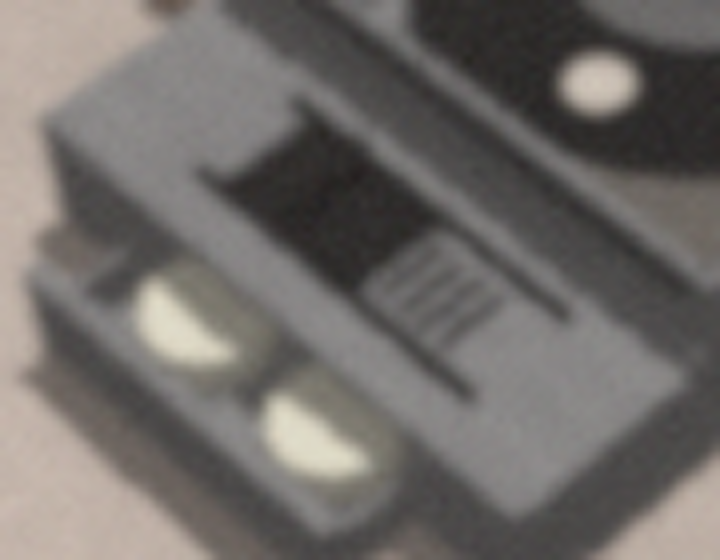

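```bash
cat > ov.py <<'E'
import cv2,numpy as np,sys
from fit import *
def overlay(n,src,out,v,x0,y0,w,h,f=6):
    im=cv2.imread(src)[y0:y0+h,x0:x0+w];im=cv2.resize(im,None,fx=f,fy=f,interpolation=cv2.INTER_CUBIC)
    def poly(X,c,cl=True):
        q=(proj(n,b2w(v,X))-[x0-.5,y0-.5])*f
        cv2.polylines(im,[np.round(q).astype(int)],cl,c,1)
    poly([[-.11,-.11,.085],[.11,-.11,.085],[.11,.11,.085],[-.11,.11,.085]],(0,0,255))
    poly([[-.11,-.19,.05],[.11,-.19,.05],[.11,-.11,.05],[-.11,-.11,.05]],(0,255,255))
    poly([[-.11,-.19,0],[.11,-.19,0]],(0,255,0))
    y=-.198-v[4];poly([[-.07,y,.043],[.07,y,.043],[.07,y,.005],[-.07,y,.005]],(255,0,255))
    for t in(0,.008): poly([lid(v,-.11,0,t),lid(v,-.11,.22,t),lid(v,.11,.22,t),lid(v,.11,0,t)],(255,255,0))
    t=.03-v[5] if len(v)>5 else 0
    poly([[t-.003,-.165,.0725],[t+.003,-.165,.0725],[t+.003,-.135,.0725],[t-.003,-.135,.0725]],(0,128,255))
    cv2.imwrite(out,im)
if __name__=="__main__":
    v=np.r_[np.load("v.npy")[:5],.03]
    overlay("top","pics/top0.png","pics/ot.png",v,245,145,140,120,5.5)
    overlay("scene","pics/scene0.png","pics/os.png",v,230,70,160,200,3)
E
python3 ov.py
```

```text
(no output)
```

View pics/ot.png

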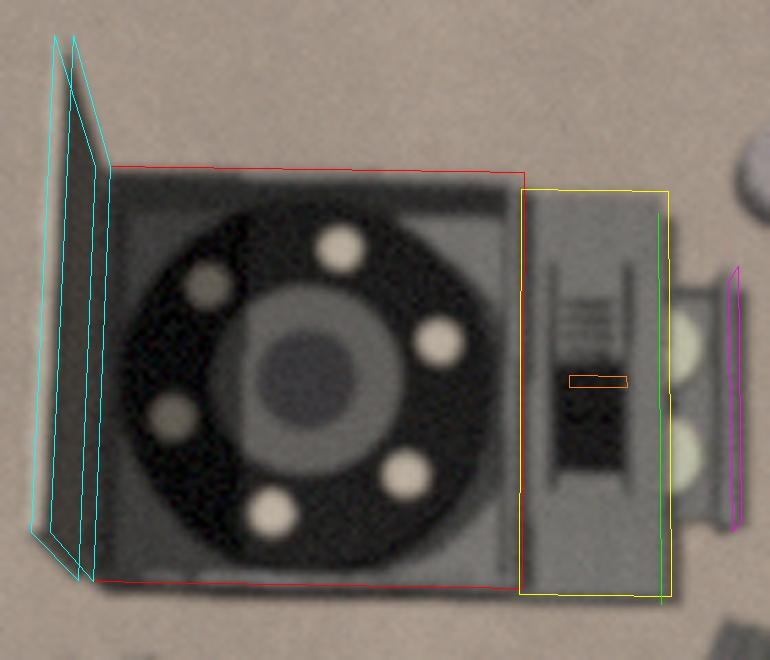

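View pics/os.png

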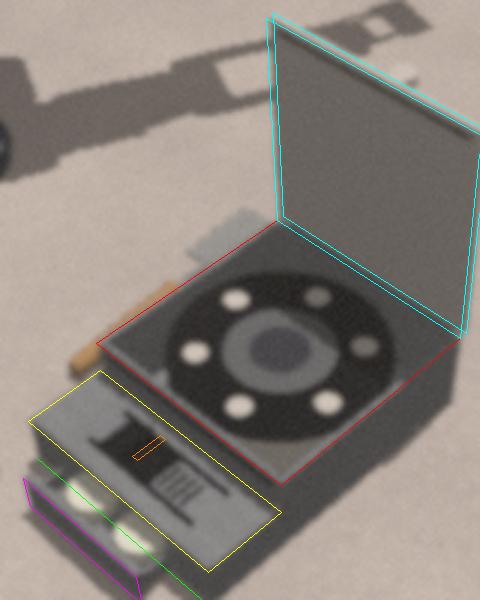

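```bash
cat > fit2.py <<'E'
from fit import *
O=lambda c:(np.array(c)+.5)/5.5-.5+[245,145]
Q=lambda c:(np.array(c)+.5)/3-.5+[230,70]
tp=lambda v:[[.11,-.19,.05],[-.11,-.19,.05],[.11,-.11,.085],[-.11,-.11,.085],[-.11,.11,.085],[.11,.11,.085],lid(v,.11,.22),lid(v,-.11,.22),[.07,-.198-v[4],.043],[-.07,-.198-v[4],.043]]
tz=[[670,196],[678,602],[521,183],[526,590],[97,588],[112,175],[66,38],[42,535],[738,285],[742,527]]
sp=lambda v:[[-.11,-.19,.05],[.11,-.19,.05],[-.11,-.11,.085],[.11,-.11,.085],[.11,.11,.085],[-.11,.11,.085],lid(v,-.11,.22),lid(v,.11,.22),[-.07,-.198-v[4],.043],[.07,-.198-v[4],.043]]
sz=[[31,421],[211,573],[99,343],[283,484],[461,338],[283,220],[272,17],[482,133],[28,478],[135,580]]
def f(v): return np.r_[proj("top",b2w(v,tp(v)))-O(tz), proj("scene",b2w(v,sp(v)))-Q(sz)].ravel()
r=least_squares(f,[.55,0,0,1.5,.03],loss="soft_l1");v=r.x
print(v.round(4));R=f(v).reshape(-1,2);print(R.round(1).tolist(),R[:10].mean(0),R[10:].mean(0));np.save("v.npy",v)
E
python3 fit2.py; python3 ov.py
```

```text
[0.5328 0.0277 0.0126 1.5234 0.031 ]
[[-0.6, -0.9], [-1.4, -1.1], [0.4, -2.0], [-0.8, -0.4], [-0.8, -1.3], [-0.5, -1.5], [-0.2, -0.5], [0.1, -0.4], [-0.0, -3.4], [-0.0, -0.7], [-1.2, -0.4], [-1.2, -0.5], [-1.2, -0.4], [-1.0, -0.0], [-0.4, -0.3], [-2.4, -0.3], [-1.3, -0.5], [0.2, -0.3], [-2.1, -0.2], [0.1, -1.0]] [-0.35967117 -1.21393507] [-1.06600371 -0.39304021]
```

View pics/ot.png

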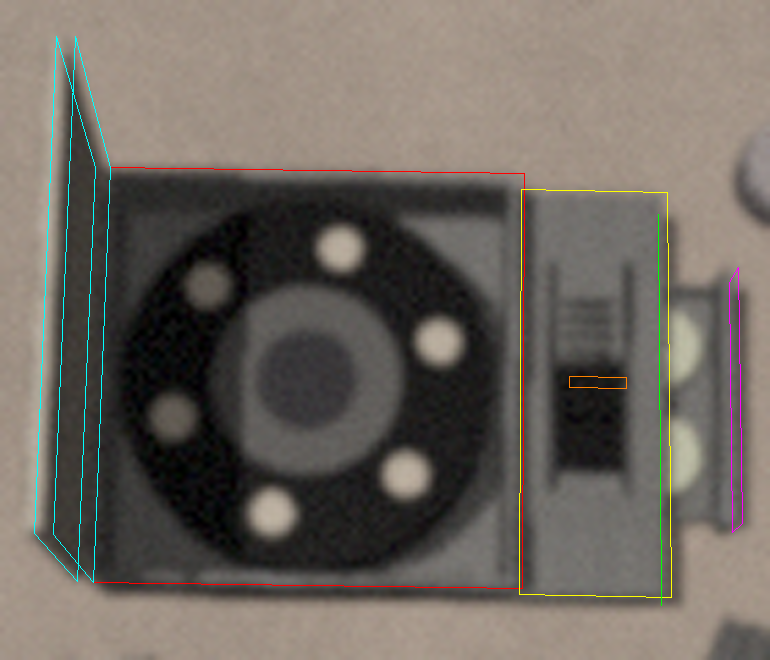

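View pics/os.png

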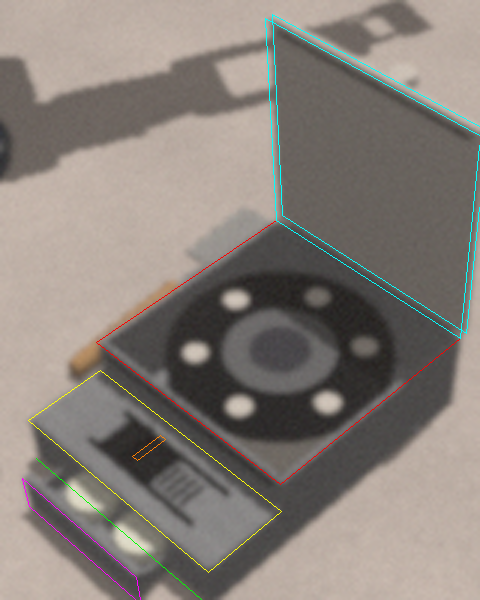

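```bash
cat > h.py <<'E'
from rig import robot, eyes
import numpy as np
from scipy.spatial.transform import Rotation as Ro
B=[.531,.0277,.014]  # box pose
c,s=np.cos(B[2]),np.sin(B[2])
def bw(p): return np.array([B[0]+c*p[0]-s*p[1],B[1]+s*p[0]+c*p[1],p[2]])
def wb(w): d=np.array(w)-[B[0],B[1],0]; return np.array([c*d[0]+s*d[1],-s*d[0]+c*d[1],d[2]])
def st():
    o=robot.get_obs();R=Ro.from_quat(o["tool_rot"])
    print("t",round(o["time"],2),"w",o["position"].round(4),"box",wb(o["position"]).round(4),"f",o["ft_force"].round(1),"w",o["grip_width"].round(3),"q",o["q"].round(2));return o,R
def need(pbox,sgn=-1):
    o,R=st();z=sgn*np.array([c,s,0]);y=np.array([0,0,-1.]);x=np.cross(y,z)
    Rt=Ro.from_matrix(np.c_[x,y,z]); d=bw(pbox)-o["position"]
    rv=(R.inv()*Rt).as_rotvec()
    print("turn/pi",(rv/np.pi).round(4),"deg",np.rad2deg(rv).round(1),"shift now-frame(100mm)",(R.inv().apply(d)*10).round(3),"final-frame",(Rt.inv().apply(d)*10).round(3))
E
python3 -c "
from h import *
o,R=st();print(R.as_matrix().round(3));need([0,.19,.31]);need([0,.19,.31],1)"
```

```text
Traceback (most recent call last):
  File "h.py", line 10, in st
    print("t",round(o["time"],2),"w",o["position"].round(4),"box",wb(o["position"]).round(4),"f",o["ft_force"].round(1),"w",o["grip_width"].round(3),"q",o["q"].round(2));return o,R
                                                                                                                            ^^^^^^^^^^^^^^^^^^^^^
AttributeError: 'float' object has no attribute 'round'
```

```bash
sed -i 's/o\["grip_width"\].round(3)/round(o["grip_width"],3)/' h.py
python3 -c "
from h import *
o,R=st();print(R.as_matrix().round(3));need([0,.19,.31]);need([0,.19,.31],1)"
```

```text
t 0.1 w [0.1711 0.6005 0.2467] box [-0.3519  0.5778  0.2467] f [-0.4 -0.3 -0.4] w 0.087 q [ 1.11  0.53  1.43 -0.    1.18 -0.18]
[[ 0.962 -0.001  0.274]
 [-0.274 -0.002  0.962]
 [-0.    -1.    -0.002]]
t 0.1 w [0.1711 0.6005 0.2467] box [-0.3519  0.5778  0.2467] f [-0.4 -0.3 -0.4] w 0.087 q [ 1.11  0.53  1.43 -0.    1.18 -0.18]
turn/pi [ 3.000e-04 -5.929e-01 -7.000e-04] deg [ 1.000e-01 -1.067e+02 -1.000e-01] shift now-frame(100mm) [ 4.485 -0.63  -2.703] final-frame [-3.878 -0.633 -3.519]
t 0.1 w [0.1711 0.6005 0.2467] box [-0.3519  0.5778  0.2467] f [-0.4 -0.3 -0.4] w 0.087 q [ 1.11  0.53  1.43 -0.    1.18 -0.18]
turn/pi [6.000e-04 4.071e-01 3.000e-04] deg [ 0.1 73.3  0.1] shift now-frame(100mm) [ 4.485 -0.63  -2.703] final-frame [ 3.878 -0.633  3.519]
```

Request:
play_rows --pt "0 0 -0.06 0 0 0.037 0" --pt "0 0 -0.06 0 0 0.037 0" --pt "0 0 -0.06 0 0 0.037 0" --pt "0 0 -0.06 0 0 0.037 0" --pt "0 0 -0.06 0 0 0.037 0" --pt "0 0 -0.06 0 0 0.037 0" --pt "0 0 -0.06 0 0 0.037 0" --pt "0 0 -0.06 0 0 0.037 0" --pt "0 0 -0.06 0 0 0.037 0" --pt "0 0 -0.06 0 0 0.037 0" --pt "0 0 -0.03 0 0 0.037 0" --grip_force 20

```text
time: 1.02
position: [0.1713, 0.601, 0.3108]
tool_rot: [0.502, -0.498, 0.498, -0.502]
ft_force: [0.1, 0.3, 0.4]
grip_width: 0.0217
```

```bash
python3 -c "
from h import *
need([0,.20,.31],1)"
```

```text
t 1.02 w [0.1713 0.601  0.3108] box [-0.3516  0.5783  0.3108] f [0.1 0.3 0.4] w 0.022 q [1.11 0.47 1.36 0.   1.32 1.11]
turn/pi [ 0.     -0.0017  0.    ] deg [ 0.  -0.3  0. ] shift now-frame(100mm) [3.764 0.008 3.536] final-frame [3.783 0.008 3.516]
```

Request:
play_rows --pt "0 0.31 0 0.295 0 0 0" --pt "0 0.31 0 0.295 0 0 0" --pt "0 0.31 0 0.295 0 0 0" --pt "0 0.31 0 0.295 0 0 0" --pt "0 0.31 0 0.295 0 0 0" --pt "0 0.31 0 0.295 0 0 0" --pt "0 0.31 0 0.295 0 0 0" --pt "0 0.31 0 0.295 0 0 0" --pt "0 0.31 0 0.295 0 0 0" --pt "0 0.31 0 0.295 0 0 0" --pt "0 0.31 0 0.295 0 0 0" --pt "0 0.31 0 0.295 0 0 0"

```text
time: 2.02
position: [0.522, 0.242, 0.3102]
tool_rot: [0.504, -0.497, 0.496, -0.503]
ft_force: [0.5, 0.9, 1.1]
grip_width: 0.0004
```

Run:
```python
from h import *
import cv2
need([0,.20,.27],1)
r=0.18
for n in("scene","wrist"): cv2.imwrite(f"pics/{n}1.png",eyes.camera(n)[:,:,::-1])
```

```text
t 2.02 w [0.522  0.242  0.3102] box [-0.006   0.2144  0.3102] f [0.5 0.9 1.1] w 0.0 q [0.24 0.39 1.48 0.   1.27 0.23]
turn/pi [0.0003 0.     0.    ] deg [0.1 0.  0. ] shift now-frame(100mm) [0.144 0.402 0.06 ] final-frame [0.144 0.402 0.06 ]
```

View pics/scene1.png

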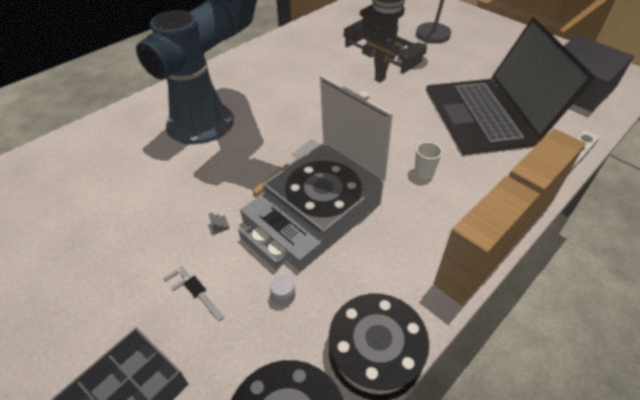

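View pics/wrist1.png

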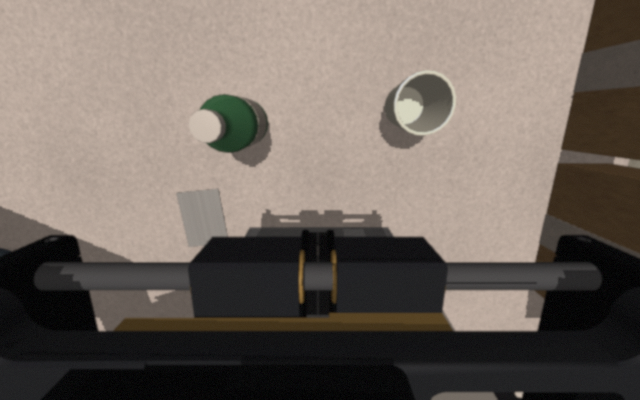

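Request:
play_rows --pt "0 0.2 0.05 0.02 0 0 0" --pt "0 0.2 0.05 0.02 0 0 0" --pt "0 0.2 0.05 0.02 0 0 0" --pt "0 0.1 0.05 0 0 0 0" --pt "0 0.05 0 0 0 0 0" --pt "0 0.05 0 0 0 0 0"

```text
time: 2.62
position: [0.5278, 0.164, 0.2901]
tool_rot: [0.504, -0.497, 0.496, -0.503]
ft_force: [0.0, 0.7, 0.5]
grip_width: 0.0004
```

Run:
```python
from h import *
st()
r=.18
for a in np.r_[1.52,np.arange(1.5,-.01,-.1)]:
    print(round(a,2),(.11-r*np.cos(a)+.008*np.sin(a)+.0095).round(4),(.085+r*np.sin(a)+.008*np.cos(a)+.025).round(4))
```

```text
t 2.62 w [0.5278 0.164  0.2901] box [-0.0013  0.1364  0.2901] f [0.  0.7 0.5] w 0.0 q [0.1  0.38 1.56 0.   1.2  0.08]
1.52 0.1184 0.2902
1.5 0.1147 0.2901
1.4 0.0968 0.2887
1.3 0.0791 0.2856
1.2 0.0617 0.2807
1.1 0.045 0.274
1.0 0.029 0.2658
0.9 0.0139 0.256
0.8 -0.0002 0.2447
0.7 -0.013 0.2321
0.6 -0.0245 0.2182
0.5 -0.0346 0.2033
0.4 -0.0432 0.1875
0.3 -0.0501 0.1708
0.2 -0.0553 0.1536
0.1 -0.0588 0.1359
-0.0 -0.0605 0.118
```

Request:
play_rows --pt "0 0.07 0 0 0 0 0" --pt "0 0.07 0 0 0 0 0" --pt "0 0.07 0 0 0 0 0" --pt "0 0.07 0.005 0 0 0 0" --pt "0 0.07 0.01 0 0 0 0" --pt "0 0.07 0.01 0 0 0 0" --pt "0 0.07 0.015 0 0 0 0" --pt "0 0.07 0.02 0 0 0 0" --pt "0 0.07 0.015 0 0 0 0" --pt "0 0.07 0.02 0 0 0 0"

```text
time: 3.45
position: [0.5294, 0.0931, 0.2808]
tool_rot: [-0.503, 0.496, -0.496, 0.504]
ft_force: [0.3, 1.5, -0.4]
grip_width: 0.0007
```

Run:
```python
from h import *
import cv2
st()
cv2.imwrite(f"pics/scene2.png",cv2.resize(eyes.camera("scene")[20:270,180:460,::-1],None,fx=2.4,fy=2.4))
```

```text
t 3.45 w [0.5294 0.0931 0.2808] box [-0.0007  0.0655  0.2808] f [ 0.3  1.5 -0.4] w 0.001 q [-0.03  0.37  1.61  0.    1.16 -0.05]
```

View pics/scene2.png

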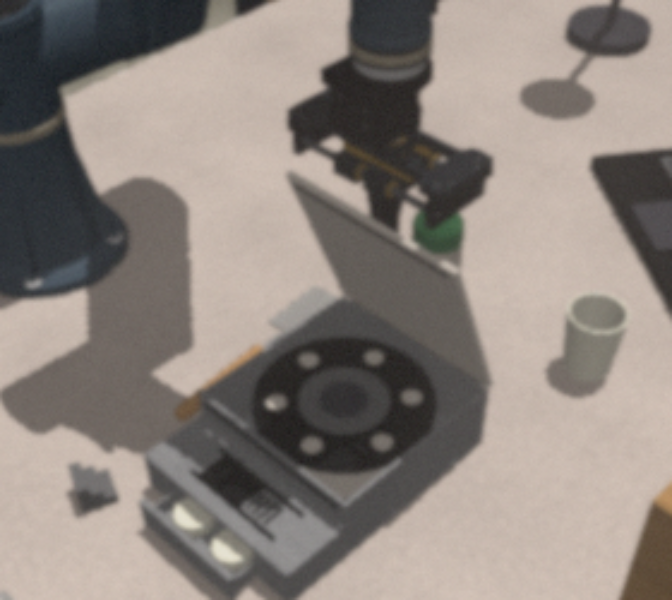

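Request:
play_rows --pt "0 0.075 0.025 0 0 0 0" --pt "0 0.075 0.03 0 0 0 0" --pt "0 0.07 0.03 0 0 0 0" --pt "0 0.065 0.035 0 0 0 0" --pt "0 0.065 0.035 0 0 0 0" --pt "0 0.065 0.04 0 0 0 0" --pt "0 0.065 0.04 0 0 0 0" --pt "0 0.06 0.045 0 0 0 0" --pt "0 0.06 0.05 0 0 0 0" --pt "0 0.06 0.05 0 0 0 0" --pt "0 0.055 0.055 0 0 0 0" --pt "0 0.055 0.055 0 0 0 0"

```text
time: 4.5
position: [0.5304, 0.0163, 0.2315]
tool_rot: [0.504, -0.496, 0.496, -0.504]
ft_force: [-0.6, 1.1, 0.2]
grip_width: 0.0004
```

Run:
```python
from h import *
st()
```

```text
t 4.5 w [0.5304 0.0163 0.2315] box [-0.0007 -0.0114  0.2315] f [-0.6  1.1  0.2] w 0.0 q [-0.18  0.42  1.69 -0.    1.03 -0.19]
```

Request:
play_rows --pt "0 0.05 0.055 0 0 0 0" --pt "0 0.05 0.06 0 0 0 0" --pt "0 0.045 0.06 0 0 0 0" --pt "0 0.045 0.06 0 0 0 0" --pt "0 0.04 0.065 0 0 0 0" --pt "0 0.04 0.065 0 0 0 0" --pt "0 0.035 0.065 0 0 0 0" --pt "0 0.035 0.065 0 0 0 0" --pt "0 0.03 0.07 0 0 0 0" --pt "0 0.03 0.07 0 0 0 0" --pt "0 0.025 0.07 0 0 0 0" --pt "0 0.02 0.07 0 0 0 0"

```text
time: 5.5
position: [0.5313, -0.028, 0.1539]
tool_rot: [-0.504, 0.496, -0.497, 0.504]
ft_force: [0.2, 0.4, 1.1]
grip_width: 0.0006
```

Run:
```python
from h import *
import cv2
st()
cv2.imwrite(f"pics/scene3.png",cv2.resize(eyes.camera("scene")[20:270,180:460,::-1],None,fx=2.4,fy=2.4))
```

```text
t 5.5 w [ 0.5313 -0.028   0.1539] box [-0.0005 -0.0557  0.1539] f [0.2 0.4 1.1] w 0.001 q [-0.26  0.54  1.75 -0.    0.85 -0.28]
```

View pics/scene3.png

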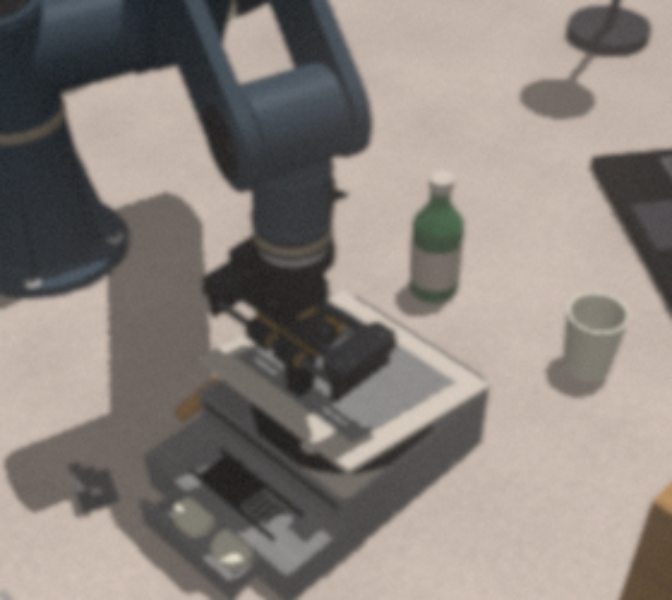

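Request:
play_rows --pt "0 0.01 0.03 0 0 0 0" --pt "0 0.01 0.03 0 0 0 0" --pt "0 0.01 0.03 0 0 0 0" --pt "0 0.01 0.03 0 0 0 0" --pt "0 0 0.03 0 0 0 0" --pt "0 0 0.03 0 0 0 0" --pt "0 0 0.03 0 0 0 0" --pt "0 0 0.03 0 0 0 0" --pt "0 0 0.02 0 0 0 0" --pt "0 0 0.02 0 0 0 0" --pt "0 0 0.02 0 0 0 0" --pt "0 0 0.02 0 0 0 0"

```text
time: 6.55
position: [0.5312, -0.0316, 0.1224]
tool_rot: [-0.504, 0.496, -0.496, 0.504]
ft_force: [0.2, -0.9, 0.5]
grip_width: 0.0004
```

Request:
play_rows --pt "0 0 0.01 0 0 0 0" --pt "0 0 0.01 0 0 0 0" --pt "0 0 0.01 0 0 0 0"

```text
time: 6.8
position: [0.5312, -0.0316, 0.1195]
tool_rot: [0.504, -0.496, 0.496, -0.504]
ft_force: [0.1, -0.7, 1.3]
grip_width: 0.0003
```

Request:
play_rows --pt "0 0 0.01 0 0 0 0" --pt "0 0 0.01 0 0 0 0"

```text
time: 6.97
position: [0.5312, -0.0316, 0.1183]
tool_rot: [0.504, -0.496, 0.496, -0.504]
ft_force: [-2.7, 0.3, 15.7]
grip_width: 0.0005
```

Request:
play_rows --pt "0 0 0.01 0 0 0 0" --pt "0 0 0.01 0 0 0 0"

```text
time: 7.13
position: [0.5312, -0.0316, 0.1181]
tool_rot: [-0.504, 0.496, -0.497, 0.504]
ft_force: [-5.7, 0.5, 28.7]
grip_width: 0.0008
```

Request:
play_rows --pt "0 0 -0.1 0 0 0 0" --pt "0 0 -0.2 0 0 0 0" --pt "0 0 -0.3 0 0 0 0" --pt "0 0.2 0 -0.15 0 0 0" --pt "0 0.25 0 -0.2 0 0 0" --pt "0 0.25 0 -0.2 0 0 0" --pt "0 0.2 0 -0.15 0 0 0" --pt "0 0 0 0 0 0 0"

```text
time: 7.8
position: [0.46, -0.1248, 0.1755]
tool_rot: [0.503, -0.498, 0.497, -0.502]
ft_force: [-0.1, 0.5, -0.1]
grip_width: 0.0006
```

Run:
```python
from h import *
import cv2
need([-.065,-.15,.12],1)
cv2.imwrite("pics/scene4f.png",eyes.camera("scene")[:,:,::-1])
cv2.imwrite("pics/scene4.png",cv2.resize(cv2.imread("pics/scene4f.png")[130:290,200:400],None,fx=4,fy=4,interpolation=2))
```

```text
t 7.8 w [ 0.46   -0.1248  0.1755] box [-0.0731 -0.1515  0.1755] f [-0.1  0.5 -0.1] w 0.001 q [-0.5   0.44  1.87 -0.    0.83 -0.51]
turn/pi [ 0.0007 -0.001  -0.    ] deg [ 0.1 -0.2 -0. ] shift now-frame(100mm) [-0.015  0.555  0.083] final-frame [-0.015  0.555  0.081]
```

View pics/scene4.png

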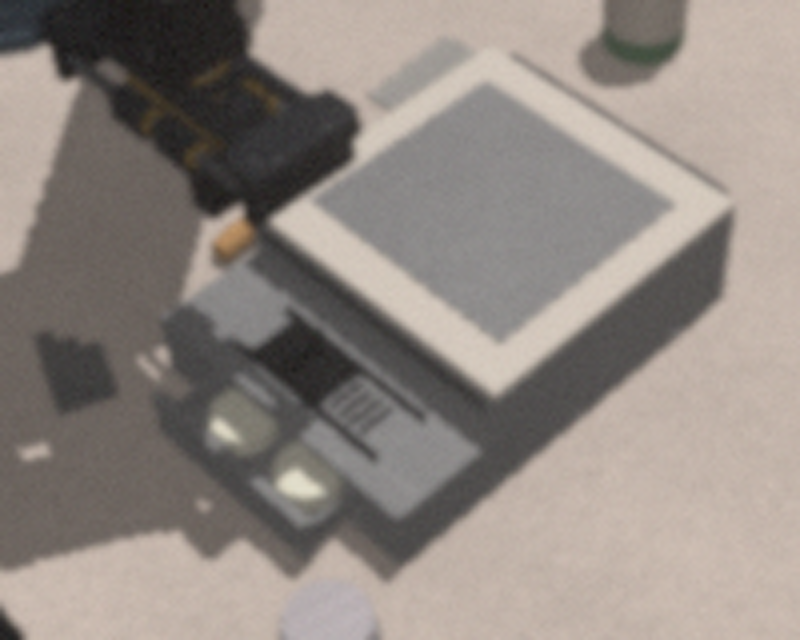

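Request:
play_rows --pt "0 0 0.25 0 0 0 0" --pt "0 0 0.25 0 0 0 0" --pt "0 0 0.2 0 0 0 0" --pt "0 0 0.15 0 0 0 0" --pt "0 0 0.05 0 0 0 0" --pt "0 0 0 0 0 0 0"

```text
time: 8.35
position: [0.4622, -0.1216, 0.0843]
tool_rot: [0.504, -0.497, 0.495, -0.504]
ft_force: [-0.0, -0.2, 0.1]
grip_width: 0.0006
```

Request:
play_rows --pt "0 0 0.005 0.05 0 0 0" --pt "0 0 0 0.05 0 0 0" --pt "0 0 0 0.05 0 0 0" --pt "0 0 0 0.05 0 0 0" --pt "0 0 0 0.05 0 0 0" --pt "0 0 0 0.05 0 0 0" --pt "0 0 0 0.05 0 0 0" --pt "0 0 0 0.05 0 0 0" --pt "0 0 0 0.05 0 0 0" --pt "0 0 0 0.05 0 0 0"

```text
time: 9.18
position: [0.5126, -0.1218, 0.085]
tool_rot: [0.504, -0.497, 0.496, -0.503]
ft_force: [-1.1, -1.0, -0.0]
grip_width: 0.0006
```

Request:
play_rows --pt "0 0 0 0.05 0 0 0" --pt "0 0 0 0.05 0 0 0" --pt "0 0 0 0.05 0 0 0" --pt "0 0 0 0.05 0 0 0" --pt "0 0 0 0.02 0 0 0" --pt "0 0 0 0.02 0 0 0" --pt "0 0 0 0.02 0 0 0"

```text
time: 9.77
position: [0.5385, -0.1215, 0.0849]
tool_rot: [0.504, -0.496, 0.496, -0.503]
ft_force: [-1.2, -1.4, 0.0]
grip_width: 0.0001
```

Run:
```python
from h import *
import cv2
st()
cv2.imwrite("pics/scene5.png",cv2.resize(eyes.camera("scene")[130:290,200:400,::-1],None,fx=4,fy=4,interpolation=2))
```

```text
t 9.77 w [ 0.5385 -0.1215  0.0849] box [ 0.0054 -0.1493  0.0849] f [-1.2 -1.4  0. ] w 0.0 q [-0.42  0.67  1.74 -0.    0.73 -0.44]
```

View pics/scene5.png

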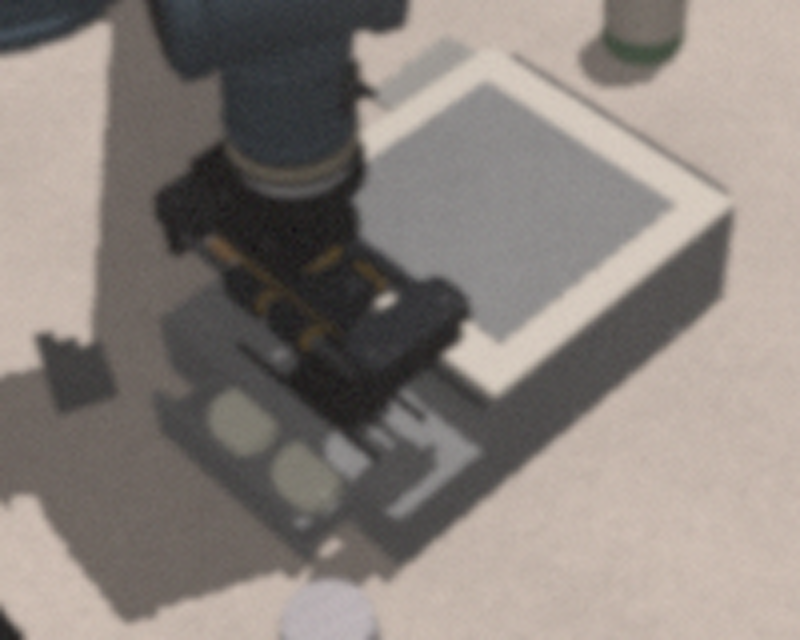

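Moving (plate follows). Continue until the stop.

Request:
play_rows --pt "0 0 0 0.02 0 0 0" --pt "0 0 0 0.02 0 0 0" --pt "0 0 0 0.02 0 0 0"

```text
time: 10.07
position: [0.5444, -0.1213, 0.085]
tool_rot: [0.504, -0.497, 0.496, -0.503]
ft_force: [-1.4, -0.6, -0.6]
grip_width: 0.0004
```

Request:
play_rows --pt "0 0 0 0.015 0 0 0" --pt "0 0 0 0.015 0 0 0"

```text
time: 10.23
position: [0.5475, -0.1213, 0.085]
tool_rot: [0.504, -0.496, 0.496, -0.504]
ft_force: [-2.0, 0.4, -0.1]
grip_width: 0.0008
```

Request:
play_rows --pt "0 0 0 0.015 0 0 0" --pt "0 0 0 0.015 0 0 0"

```text
time: 10.4
position: [0.5505, -0.1213, 0.085]
tool_rot: [0.504, -0.496, 0.496, -0.504]
ft_force: [-1.7, 0.3, -0.6]
grip_width: 0.0
```

Request:
play_rows --pt "0 0 0 0.015 0 0 0" --pt "0 0 0 0.015 0 0 0"

```text
time: 10.57
position: [0.5535, -0.1212, 0.085]
tool_rot: [0.504, -0.496, 0.496, -0.504]
ft_force: [-1.2, 0.0, -0.6]
grip_width: 0.0001
```

Request:
play_rows --pt "0 0 0 0.015 0 0 0" --pt "0 0 0 0.015 0 0 0"

```text
time: 10.73
position: [0.5538, -0.1212, 0.085]
tool_rot: [0.505, -0.498, 0.494, -0.502]
ft_force: [-9.6, -4.4, 6.9]
grip_width: -0.0001
```

Run:
```python
from h import *
import cv2
st()
cv2.imwrite("pics/scene6.png",cv2.resize(eyes.camera("scene")[170:290,220:360,::-1],None,fx=5.5,fy=5,interpolation=2))
cv2.imwrite("pics/top6.png",cv2.resize(eyes.camera("top")[140:290,250:410,::-1],None,fx=4,fy=4,interpolation=2))
```

```text
t 10.73 w [ 0.5538 -0.1212  0.085 ] box [ 0.0207 -0.1492  0.085 ] f [-9.6 -4.4  6.9] w -0.0 q [-0.41  0.69  1.7  -0.    0.76 -0.42]
```

View pics/scene6.png

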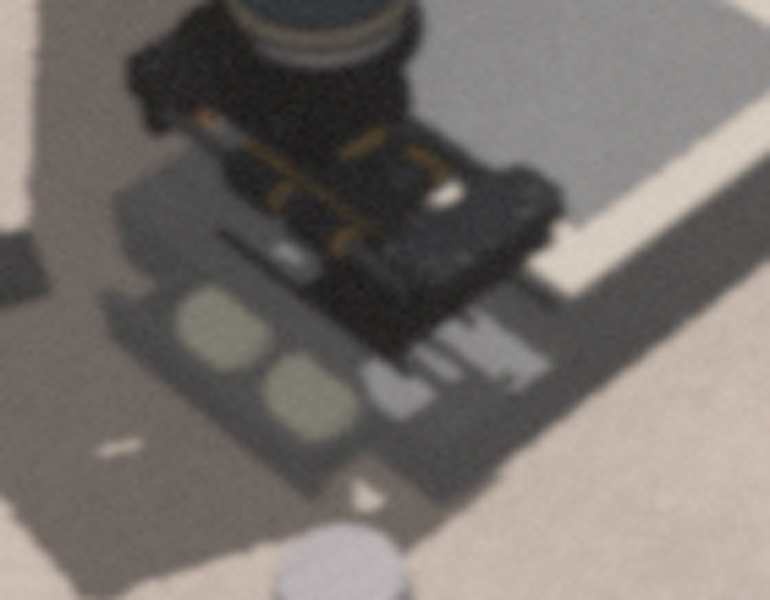

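View pics/top6.png

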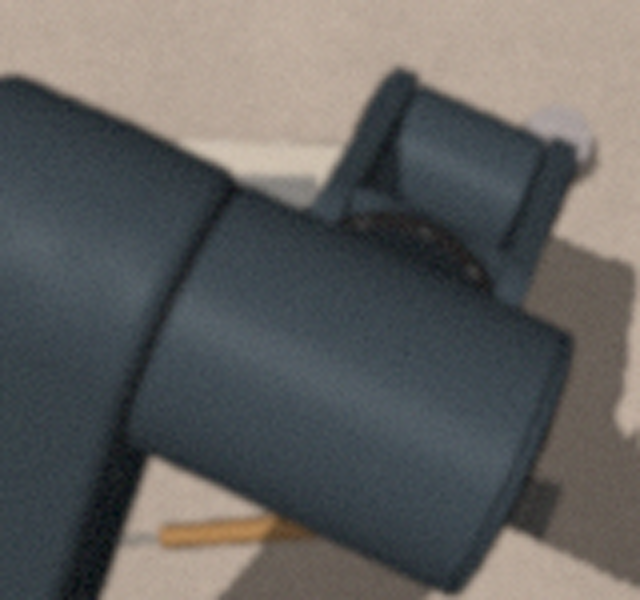

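Request:
play_rows --pt "0 0 0 -0.1 0 0 0" --pt "0 0 -0.2 0 0 0 0" --pt "0 0 -0.3 0 0 0 0" --pt "0 0.2 -0.2 0 0 0 0" --pt "0 0.3 0 -0.05 0 0 0" --pt "0 0.35 0 -0.05 0 0 0" --pt "0 0.3 0 0 0 0 0" --pt "0 0.05 0 0 0 0 0" --pt "0 0 0 0 0 0 0"

```text
time: 11.58
position: [0.5391, -0.2441, 0.1555]
tool_rot: [-0.502, 0.496, -0.498, 0.503]
ft_force: [0.3, 0.6, -0.2]
grip_width: 0.0006
```

Run:
```python
from h import *
import cv2
need([0,-.265,.045],1)
cv2.imwrite("pics/scene7f.png",eyes.camera("scene")[:,:,::-1])
cv2.imwrite("pics/scene7.png",cv2.resize(cv2.imread("pics/scene7f.png")[130:290,200:400],None,fx=4,fy=4,interpolation=2))
cv2.imwrite("pics/wrist7.png",eyes.camera("wrist")[:,:,::-1])
```

```text
t 11.58 w [ 0.5391 -0.2441  0.1555] box [ 0.0043 -0.2719  0.1555] f [ 0.3  0.6 -0.2] w 0.001 q [-0.61  0.6   1.6   0.    0.93 -0.63]
turn/pi [-0.0009 -0.001   0.0005] deg [-0.2 -0.2  0.1] shift now-frame(100mm) [-0.07   1.105 -0.047] final-frame [-0.069  1.105 -0.043]
```

View pics/scene7.png

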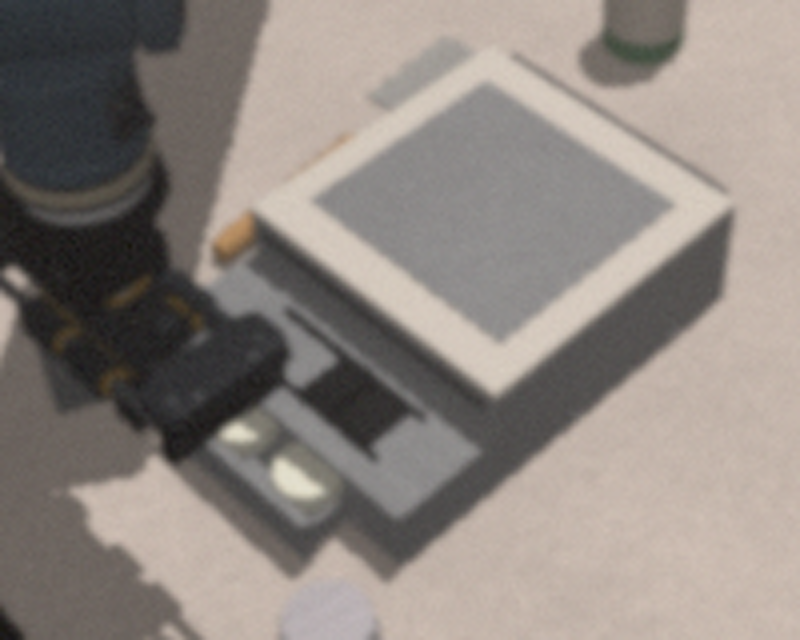

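View pics/wrist7.png

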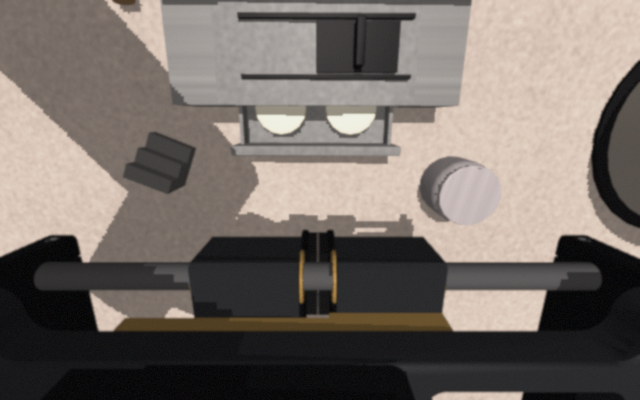

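Request:
play_rows --pt "0 0 0.25 -0.04 0 0 0" --pt "0 0 0.3 0 0 0 0" --pt "0 0 0.3 0 0 0 0" --pt "0 0 0.2 0 0 0 0" --pt "0 0 0.05 0 0 0 0" --pt "0 0 0 0 0 0 0"

```text
time: 12.18
position: [0.5333, -0.2392, 0.0435]
tool_rot: [0.504, -0.498, 0.494, -0.504]
ft_force: [0.2, -0.0, -0.1]
grip_width: 0.0002
```

Request:
play_rows --pt "0 -0.06 0 0 0 0 0" --pt "0 -0.06 0 0 0 0 0" --pt "0 -0.06 0 0 0 0 0" --pt "0 -0.06 0 0 0 0 0" --pt "0 -0.06 0 0 0 0 0" --pt "0 -0.06 0 0 0 0 0" --pt "0 -0.05 0 0 0 0 0" --pt "0 -0.04 0 0 0 0 0" --pt "0 -0.04 0 0 0 0 0"

```text
time: 12.93
position: [0.534, -0.1926, 0.0453]
tool_rot: [-0.504, 0.496, -0.497, 0.504]
ft_force: [1.0, -1.2, 1.5]
grip_width: 0.0005
```

```bash
python3 -c "
from h import *
st()"
```

```text
t 12.93 w [ 0.534  -0.1926  0.0453] box [-1.000e-04 -2.203e-01  4.530e-02] f [ 1.  -1.2  1.5] w 0.0 q [-0.54  0.75  1.72 -0.    0.67 -0.56]
```

Request:
play_rows --pt "0 -0.03 0 0 0 0 0" --pt "0 -0.03 0 0 0 0 0" --pt "0 -0.03 0 0 0 0 0"

```text
time: 13.18
position: [0.5337, -0.1836, 0.0451]
tool_rot: [-0.503, 0.496, -0.497, 0.504]
ft_force: [0.3, -1.2, 1.4]
grip_width: 0.0005
```

Request:
play_rows --pt "0 -0.02 0 0 0 0 0" --pt "0 -0.02 0 0 0 0 0"

```text
time: 13.35
position: [0.5335, -0.1795, 0.045]
tool_rot: [-0.503, 0.496, -0.497, 0.504]
ft_force: [1.4, -1.6, 0.2]
grip_width: 0.0004
```

Request:
play_rows --pt "0 -0.015 0 0 0 0 0" --pt "0 -0.015 0 0 0 0 0"

```text
time: 13.52
position: [0.5336, -0.1786, 0.0451]
tool_rot: [0.505, -0.495, 0.497, -0.503]
ft_force: [-2.4, -12.5, -2.1]
grip_width: 0.0004
```

Request:
play_rows --pt "0 0.1 0 0 0 0 0" --pt "0 0.3 0 0 0 0 0" --pt "0 0.3 0 0 0 0 0" --pt "0 0 -0.3 0 0 0 0" --pt "0 0 -0.35 0 0 0 0" --pt "0 0 -0.35 0 0 0 0" --pt "0 0.2 -0.3 0 0 0 0" --pt "0 0 0 0 0 0 0"

```text
time: 14.18
position: [0.5377, -0.2711, 0.1812]
tool_rot: [-0.503, 0.492, -0.501, 0.504]
ft_force: [0.6, -1.3, 0.7]
grip_width: 0.0001
```

Run:
```python
from h import *
import cv2
st()
a=eyes.camera("scene")[:,:,::-1]
cv2.imwrite("pics/scene8.png",cv2.resize(a[60:310,180:460],None,fx=2.4,fy=2.4,interpolation=2))
cv2.imwrite("pics/wrist8.png",eyes.camera("wrist")[:,:,::-1])
```

```text
t 14.18 w [ 0.5377 -0.2711  0.1812] box [ 0.0026 -0.2989  0.1812] f [ 0.6 -1.3  0.7] w 0.0 q [-0.65  0.57  1.56 -0.    0.99 -0.67]
```

View pics/scene8.png

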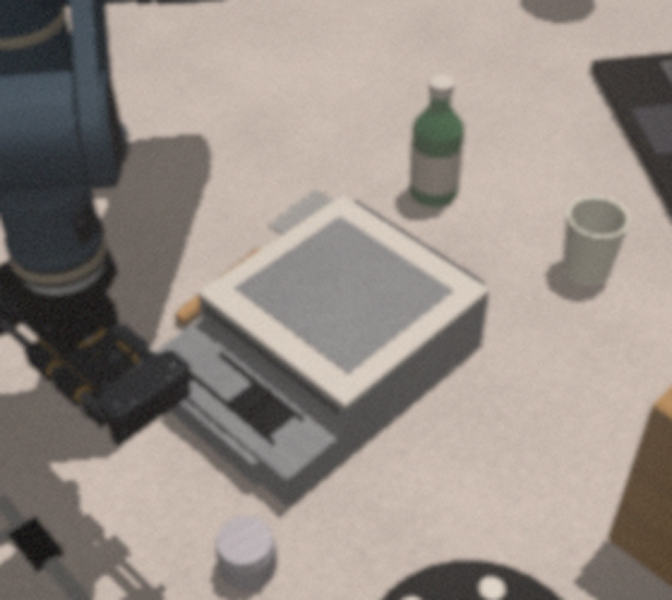

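View pics/wrist8.png

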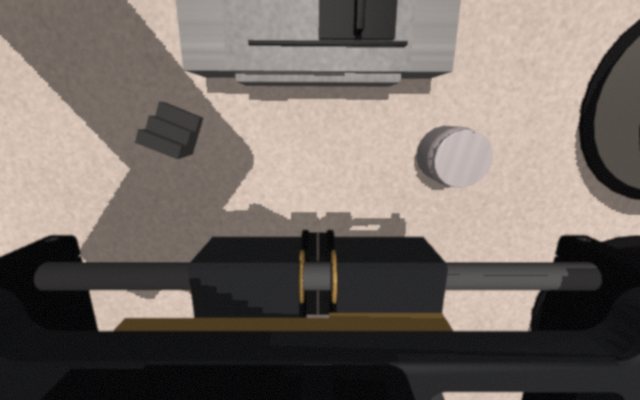

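Request:
play_rows --pt "0 0 0 0 0 0 0" --pt "0 0 0 0 0 0 0" --pt "0 0 0 0 0 0 0"

```text
time: 14.53
position: [0.5334, -0.2652, 0.1731]
tool_rot: [0.504, -0.498, 0.495, -0.504]
ft_force: [0.2, 0.2, 0.4]
grip_width: 0.0005
```

```bash
python3 -c "
from rig import ticket
print(ticket.hand_in())"
```

```text
the job is handed in; nothing more can be done
None
```

The dry box is sealed and the job is handed in at about 14.5 s on the robot's clock. I used only closed fingertips, in the order lid, vent, tray.

- **Lid:** I pushed it over slowly and pressed it onto the rim, where the force rose sharply to about 29 N. It lies flat in the later scene pictures.
- **Vent:** I pushed the tab until it stopped dead at about 10 N. The stop came about 9 mm further on than I had worked out from the finger thickness. The wrist picture shows the tab at about +32 mm in box x (nominal +30 mm), with the plate over the slots.
- **Tray:** I pushed it to its stop at about 12.5 N. That puts the face at about -197 mm in box y (nominal -198 mm), and the wrist picture shows it nearly flush with the step.

In the last pictures the test print, tin, bottle, cup and scraper look undisturbed. The spool is hidden under the lid and was never touched. My camera fit of the box carried a steady error of about 1 pixel (3–4 mm), so I took contact with the stops as the deciding check. At hand-in the arm was clear of everything and the force read near zero.

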